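Dial the code on the equipment case and slide its catch open

ROBOT

A 6-joint arm with a two-finger parallel gripper is mounted at the origin on the work surface. World frame = base frame: x ahead of the robot, y to its left, z up, the work surface at z = 0. Lengths are in m, angles in rad, forces in N, time in s.
With the tool pointing down it reaches from about 0.325 to 0.925 m from the base axis. Payload 3.1 kg.
Tool frame: the origin (TCP) lies between the finger pads; the fingertips stand ctrl.tip_reach ahead of it and the grasp point (between the pads) lies 3 mm ahead of it (ctrl.tip_reach is the distance from the TCP to the fingertips, in m); z points along the fingers, y is the line along which they close (so a half turn about z gives the same grasp; the last joint's range is limited). The gripper opens to 85 mm and grips with 20 to 120 N. Pads are 22 mm wide; open, the fingers measure 114 mm over their backs; the gripper's body (76 mm by 85 mm) begins 54 mm behind the grasp point. The pads swing forward as they close: fully open they stand 13 mm farther back than shut.
Start: joints at [-1.451, 0.217, 1.613, -0, 1.311, -0.112], TCP at [0.144, -0.608, 0.253] pointing down, gripper open.
Joint ranges: [-2.75, 2.75], [-0.78, 2.1], [0.31, 2.55], [-1.13, 4.27], [0.13, 2.63], [-2.58, 2.58]. Speed limits (rad/s): [2.79, 2.79, 3.14, 3.14, 3.14, 3.14].

INTERFACE

Orientations are given as a unit quaternion [w, x, y, z].
In Python, from cell import status, viewer, job, regions_of, ctrl gives the robot as it stands. The module is installed in compiled form; this text tells all that it offers.
- The arm moves only by the tool move_arm, never from a script. Its argument "rows" is a list of rows, each an object of numbers: "tx", "ty", "tz": the shift along the tool's x, y, z in cm; "rx", "ry", "rz": the turn, a rotation vector about the tool's x, y, z in rad; "claw": the finger opening in cm, from 0 to 8.54. A call has 1 to 12 rows; each row is the pose to reach, as a shift and turn from the pose commanded when the call began, along the tool's axes at that moment; what a row does not reach only later rows make up. A row lasts 1/10 s, in which the tool goes at most 50 mm and 8.59 degrees, less where a joint would pass 70% of its speed; a pose out of reach is approached as far as the arm can. A call with a gripper value outside its range is refused whole. The fingers move at their own pace and stop on an object; "grip_force" is the grip in N (left out, the last holds). Time passes only in rows, so rows that repeat a pose let the fingers close. It gives the time, the measured TCP pose, the force, the opening and the grip force at its end, in the units of the state.
- status.get_obs(): the state, without advancing time (a new reading comes with each control period).
- viewer.read_camera(name): name is "scene" or "top" or "wrist"; returns the picture (384x512x3 uint8, red, green, blue); there is no depth.
- viewer.camera_params(name): a dict with "K" (3x3 intrinsics, pixels), "k1" (the pictures are not rectified: a ray, as slopes to the right and down, at radius r is drawn at 1 + k1 r^2 times it, then the intrinsics apply), "rvec" (rotation vector, rad) and "tvec" (3), from world to camera coordinates, as OpenCV has them. Camera axes: x right, y down, z forward; pixel columns grow to the right and rows downward; lengths in m; the calibration is good to about 2 mm. A picture is of the moment at which its call begins: read the wrist's pose just before it. camera_params takes no time and is no camera call; for the wrist camera it gives the pose at the moment of the call.
- job.job_done(): hands the job in; it is judged then, once.
Trained networks look in the newest picture that a camera, given by its name, has taken for a name from the list of things; names that differ only in an ending like _2 or _b are one class to them, and where a whole thing is asked for, a point or a joint stands for the part that bears it (a point fixed in the world has none). Each returns a list of dicts, best first, with "score" (0 to 1); they miss things now and then, are a little off and sometimes report something else, mostly with a low value. They report only what shows in the picture. A call takes as long as a camera call.
- regions_of(camera, target): "region" (384x512 bool, what is visible of it) and "rect" ([left, top, width, height] in pixels, round what is visible of it).
The state is a dict: "time_s": time; "q": joint angles; "qvel": joint speeds; "tau": joint torques, N m; "tool_pos": TCP position; "orientation": TCP orientation; "wrist_force": force on the tool from outside, world axes, zero at the start; "ft_torque": the same for the moment, N m; "width": finger opening in m; "gripper_force": force on a finger pad.
Only numpy, scipy, OpenCV 4.12 (cv2) and the standard library are available. Lean on these libraries where they do the work, as an engineer would, in place of code of your own. Each camera call takes 0.05 s, during which the arm holds its last target. There are 200 camera calls.

TASK

Unlock the equipment case on the repair bench: pressing gently with a fingertip, roll its left thumbwheel to green (5) and its right one to yellow (4), each colour centred straight up at the white index bars, and leave the middle one as it is, on white (9). Then slide the orange catch all the way to its open end, and let go. Do not bear down hard on the wheels and do not disturb the things lying around the case.

Things in the scene. Friction and masses are not known exactly. Their poses are not given: they have to be found in the camera images.
- case: equipment case, fixed, 240 (x) x 300 (y) x 85 mm high; origin under its centre, x away from the robot, y left at yaw 0. Flat grey lock deck (x -120 to -22 mm) on top at 85 mm: row at x = -70 mm of three thumbwheels 45 mm apart, then the orange catch. Behind it an aluminium lid hinged at the far edge, its black handle up to 101 mm; its front edge pops up about 24 mm as the catch opens.
- left_mount: sprung axle of the left thumbwheel; origin at the wheel's centre, at rest at (-70, 85, 76) mm in the case's frame; crown 20 mm above it (11 mm above the deck). Pressed from above it sinks 1 mm per 6 N, bottoms at 3 mm; over 15 N damages it. A fingertip pressed on the crown and slid along the case's x rolls it; 3.8 N at the rim turns it, so too light a press slips.
- middle_mount: sprung axle of the middle thumbwheel; origin at the wheel's centre, at rest at (-70, 40, 76) mm in the case's frame; crown 20 mm above it (11 mm above the deck). Pressed from above it sinks 1 mm per 6 N, bottoms at 3 mm; over 15 N damages it. A fingertip pressed on the crown and slid along the case's x rolls it; 3.8 N at the rim turns it, so too light a press slips.
- right_mount: sprung axle of the right thumbwheel; origin at the wheel's centre, at rest at (-70, -5, 76) mm in the case's frame; crown 20 mm above it (11 mm above the deck). Pressed from above it sinks 1 mm per 6 N, bottoms at 3 mm; over 15 N damages it. A fingertip pressed on the crown and slid along the case's x rolls it; 3.8 N at the rim turns it, so too light a press slips.
- wheel_left (a joint): angle of the left thumbwheel (40 mm diameter, 16 mm wide, axle along the case's y), ten coloured facets on its rim. Facet k is up, between the white index bars, at k x 0.6283 rad; black 0, brown 1, red 2, orange 3, yellow 4, green 5, blue 6, violet 7, grey 8, white 9. Value grows as the top rolls along the case's +x (away from the robot). Endless, stays put. Wanted: green, 3.1416.
- wheel_middle (a joint): angle of the middle thumbwheel (40 mm diameter, 16 mm wide, axle along the case's y), ten coloured facets on its rim. Facet k is up, between the white index bars, at k x 0.6283 rad; black 0, brown 1, red 2, orange 3, yellow 4, green 5, blue 6, violet 7, grey 8, white 9. Value grows as the top rolls along the case's +x (away from the robot). Endless, stays put. Wanted: white, 5.6549, as it stands.
- wheel_right (a joint): angle of the right thumbwheel (40 mm diameter, 16 mm wide, axle along the case's y), ten coloured facets on its rim. Facet k is up, between the white index bars, at k x 0.6283 rad; black 0, brown 1, red 2, orange 3, yellow 4, green 5, blue 6, violet 7, grey 8, white 9. Value grows as the top rolls along the case's +x (away from the robot). Endless, stays put. Wanted: yellow, 2.5133.
- catch (a joint): travel of the catch in m: 0 locked, 0.022 fully open. Slides along the case's -y (to the right, away from the wheels) off a red strip onto a green one; needs about 4 to 5 N and stays where it is left. While a wheel is off its code by more than about 0.2 rad the bolt is blocked after 1 to 2 mm; once it is open the wheels are locked.
- catch_tip (a point): centre of the top of the catch's orange fin, an upright block 12 mm (case's x) by 26 mm (case's y), standing 26 mm above the deck (top 111 mm above the bench); at rest at (-70, -75, 111) mm in the case's frame. Can be pinched across its 12 mm or pushed on its end.
- camera_body: a stripped black camera body, 130 by 70 by 90 mm high, loose, to the left of the case; origin under its centre. Leave alone.
- memory_card: a loose memory card, 43 by 36 by 5 mm, in front of the case; origin under its centre. Leave alone.
- tweezers: loose steel tweezers, 125 mm long, 7 mm high, in front of the case; origin under its centre. Leave alone.
- screwdriver: a loose screwdriver with a yellow handle, lying to the right of the case. Leave alone.

How it is judged:
On the way, in this order (a step that is already met when the one before it is completed fails the run):
1. green, white and yellow are up on the left, middle and right wheel, with the catch still shut (value of joint wheel_left between 2.9616 and 3.3216 rad and value of joint wheel_middle between 5.4749 and 5.8349 rad and value of joint wheel_right between 2.3333 and 2.6933 rad and value of joint catch below 0.006 m), for 0.2 s.
2. the catch is slid to its open end (value of joint catch above 0.019 m), for 0.2 s.
At the end, for the whole second after the job is handed in: the left wheel shows green, the middle white and the right yellow, each within 0.18 rad (10 degrees) of straight up, and the catch is within 3 mm of its open end (22 mm) (value of joint wheel_left between 2.9616 and 3.3216 rad and value of joint wheel_middle between 5.4749 and 5.8349 rad and value of joint wheel_right between 2.3333 and 2.6933 rad and value of joint catch above 0.019 m); the robot touches nothing.
It fails at once if a thumbwheel is pressed with more than 15 N (contact force between any of left_mount, middle_mount, right_mount and the fingers above 15 N or contact force between any of left_mount, middle_mount, right_mount and the arm above 15 N).
It fails at once if the middle wheel is turned off its colour (more than 0.18 rad) (not (value of joint wheel_middle between 5.4749 and 5.8349 rad)).
It fails at once if a thing lying around the case is disturbed (moved more than 20 mm) (distance of any of camera_body, memory_card, tweezers, screwdriver from where it was at the start of the episode above 0.02 m).
It also fails if it takes over 59 s, if anything falls off the work surface, if the arm or the gripper's body presses on something with over 40 N, if the wrist force passes 120 N, or if a joint passes its speed limit or range.

## Working session

There is one attempt and no reset: what is moved stays moved. The work goes in short steps, Python scripts to look and compute and a tool call to move; the robot and the scene stay as the last step left them, time stands still between calls to the robot, and variables do not carry over. Pictures are saved under pics/ and viewed, at most 10 in all, crops included, and the job is handed in when it is done.

Besides the shell and the picture viewer there is one more tool, called as name([rows], argument=value, ...), one row to a line, values as JSON. move_arm: Moves the arm, as the interface text tells. Its arguments: {"type":"object","properties":{"rows":{"type":"array"},"grip_force":{"type":"number"}},"required":["rows"]}

```bash
mkdir -p pics; python3 - <<'E'
from cell import status, viewer, job, regions_of, ctrl
import cv2,numpy as np
o=status.get_obs();print({k:np.round(v,3) if not isinstance(v,dict) else v for k,v in o.items()},ctrl.tip_reach)
for c in("scene","top"):
    im=viewer.read_camera(c);cv2.imwrite(f"pics/{c}0.png",im[:,:,::-1]); p=viewer.camera_params(c);print(c,p)
    for t in ("case","left_mount","middle_mount","right_mount","catch","catch_tip"):
        print(t,[(np.round(r['score'],2),r['rect'],np.argwhere(r['region']).mean(0)[::-1].round(1)) for r in regions_of(c,t)[:3]])
a=[cv2.imread(f"pics/{c}0.png") for c in("scene","top")]
E
```

```text
{'time_s': np.float64(0.0), 'q': array([-1.451,  0.218,  1.615, -0.   ,  1.311, -0.112]), 'qvel': array([-0.001,  0.001, -0.001,  0.   ,  0.   , -0.   ]), 'tau': array([ 0.0000e+00, -3.9685e+01, -3.0385e+01, -0.0000e+00,  1.0000e-02,
       -0.0000e+00]), 'tool_pos': array([ 0.143, -0.608,  0.252]), 'orientation': array([-0.001,  0.993,  0.116, -0.   ]), 'wrist_force': array([0.02 , 0.151, 0.292]), 'ft_torque': array([ 0.015, -0.051,  0.038]), 'gripper_force': np.float64(0.0), 'width': np.float64(0.085)} 0.022
scene {'K': array([[494.2189121 ,   0.        , 254.82385623],
       [  0.        , 494.2189121 , 186.8992808 ],
       [  0.        ,   0.        ,   1.        ]]), 'k1': -0.005730632933619326, 'rvec': array([ 1.04016411,  2.62115243, -0.81781852]), 'tvec': array([ 0.3985703 , -0.29570223,  1.400169  ])}
case [(np.float64(0.78), [154.0, 118.7, 165.9, 149.0], array([237.4, 191.2]))]
left_mount [(np.float64(0.43), [278.1, 166.7, 13.3, 13.3], array([283.8, 172.5]))]
middle_mount []
right_mount [(np.float64(0.68), [152.9, 123.7, 166.3, 142.5], array([237.4, 191.3])), (np.float64(
[... 311 characters left out ...]
, 'k1': -0.07062154039075008, 'rvec': array([ 2.17958135, -2.16661517,  0.06761908]), 'tvec': array([0.04031517, 0.55960737, 0.79156399])}
case [(np.float64(0.75), [194.2, 108.7, 165.8, 147.4], array([276.2, 182.1]))]
left_mount [(np.float64(0.52), [238.7, 216.0, 11.4, 16.2], array([245. , 223.2]))]
middle_mount [(np.float64(0.43), [261.7, 209.5, 10.9, 18.7], array([266.7, 218.2]))]
right_mount [(np.float64(0.69), [283.4, 203.7, 12.7, 18.0], array([287.9, 211.9])), (np.float64(0.64), [282.0, 204.1, 11.1, 17.3], array([287.5, 211.5]))]
catch [(np.float64(0.45), [314.9, 198.5, 16.6, 13.8], array([321. , 203.9]))]
catch_tip [(np.float64(0.54), [314.1, 199.4, 13.9, 11.0], array([320.9, 204.1]))]
```

View pics/top0.png

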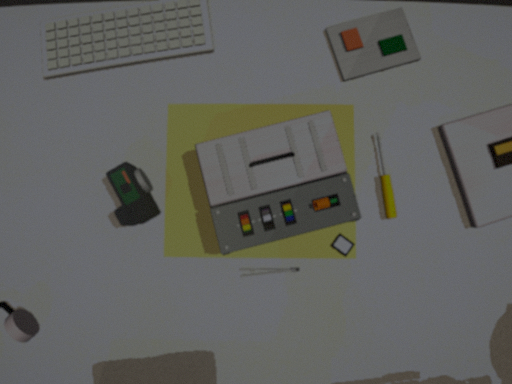

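View pics/scene0.png

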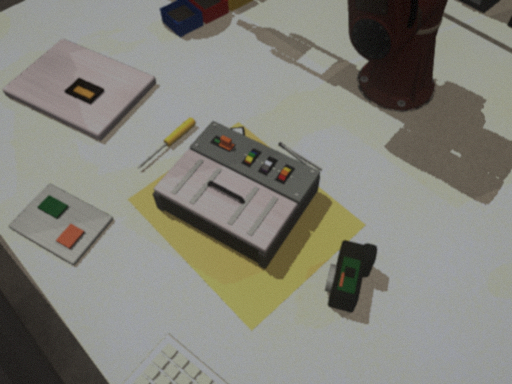

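The top view shows the case turned about 12°, wheels at (245,223), (267,218), (288,212) and the catch at (321,204). Tweezers and card lie in front of it, and the camera body and screwdriver sit to the sides.

```bash
cat > h.py <<'E'
from cell import status, viewer, job, regions_of, ctrl
import cv2,numpy as np
from scipy.spatial.transform import Rotation as R
from scipy.optimize import least_squares
def proj(p,P):
    c=R.from_rotvec(p['rvec']).apply(P)+p['tvec']; s=c[:,:2]/c[:,2:]
    s=s*(1+p['k1']*(s**2).sum(1,keepdims=True))
    return s*p['K'][0,0]+p['K'][:2,2]
def ray(p,uv):
    d=(np.asarray(uv)-p['K'][:2,2])/p['K'][0,0]; s=d.copy()
    for _ in range(8): s=d/(1+p['k1']*(s**2).sum(-1,keepdims=True))
    r=R.from_rotvec(p['rvec']); D=r.inv().apply(np.c_[s,np.ones(len(s))]); return r.inv().apply(-p['tvec']),D
def onz(p,uv,z):
    o,D=ray(p,uv); return o+D*((np.asarray(z)-o[2])/D[:,2])[:,None]
def c2w(x,P):  # case -> world, x=(x,y,yaw)
    P=np.atleast_2d(P); return R.from_rotvec([0,0,x[2]]).apply(P)+[x[0],x[1],0]
def fit(obs,x0):  # obs: list of (params, uv, Pcase)
    f=lambda x: np.concatenate([(proj(p,c2w(x,P))-uv).ravel() for p,uv,P in obs])
    r=least_squares(f,x0,loss='soft_l1'); return r.x,f(r.x).reshape(-1,2).round(1)
def tool(pw): # world point -> shift in tool axes, cm
    o=status.get_obs(); q=o['orientation']; return R.from_quat(q[[1,2,3,0]]).inv().apply(pw-o['tool_pos'])*100
E
python3 - <<'E'
from h import *
p=viewer.camera_params("top")
uv=np.array([[245,223.2],[266.7,218.2],[287.9,211.9],[321,204]])
P=np.array([[-.07,.085,.093],[-.07,.04,.093],[-.07,-.005,.093],[-.07,-.075,.108]])
x,r=fit([(p,uv,P)],[.6,-.05,.2]);print(x,r)
ps=viewer.camera_params("scene")
uvs=np.array([[284,172.5],[250.3,156.4],[225.5,142.2]])
print(fit([(p,uv,P),(ps,uvs,P[[0,2,3]])],x))
w=viewer.camera_params("wrist");o=status.get_obs();Rt=R.from_quat(o['orientation'][[1,2,3,0]])
rw=R.from_rotvec(w['rvec']);print('cam in tool',Rt.inv().apply(rw.inv().apply(-w['tvec'])-o['tool_pos']),'axes',Rt.inv().apply(rw.inv().as_matrix().T).round(2),w['K'][0,0],w['k1'])
print('tool axes',Rt.as_matrix().round(3))
E
```

```text
[ 0.58728145 -0.01305778  0.2532434 ] [[-0.2  0.1]
 [-0.4 -0.3]
 [-0.2  0.6]
 [ 1.2 -0.4]]
(array([ 0.58861381, -0.01227106,  0.26328618]), array([[-0.1, -0.2],
       [-0.4, -0.8],
       [-0.3, -0.2],
       [ 1. , -1.5],
       [ 1. , -0.4],
       [ 0.9, -0.7],
       [ 0.1, -2.8]]))
cam in tool [ 0.07529946  0.00067549 -0.12033267] axes [[-0.    1.   -0.  ]
 [-0.96 -0.   -0.29]
 [-0.29  0.    0.96]] 304.18167881915554 0.021640819729349038
tool axes [[ 0.973  0.23   0.   ]
 [ 0.23  -0.973 -0.   ]
 [-0.     0.    -1.   ]]
```

move_arm([
  {"tx": 4,"ty": -4},
  {"tx": 8,"ty": -8},
  {"tx": 12,"ty": -12},
  {"tx": 16,"ty": -16},
  {"tx": 20,"ty": -20},
  {"tx": 24,"ty": -24},
  {"tx": 28,"ty": -28},
  {"tx": 32,"ty": -32},
  {"tx": 36,"ty": -36},
  {"tx": 40,"ty": -40},
  {"tx": 43,"ty": -43},
  {"tx": 45,"ty": -45},
])

```text
validation failed for argument at $.ro...
```

move_arm([
  {"tx": 3,"ty": -2.5,"tz": 1.5,"rz": -0.03},
  {"tx": 5,"ty": -4.5,"tz": 3,"rz": -0.03},
  {"tx": 5,"ty": -4.5,"tz": 3,"rz": -0.03},
  {"tx": 5,"ty": -4.5,"tz": 3,"rz": -0.03},
])

```text
validation failed for argument at $.ro...
```

```bash
python3 - <<'E'
from h import *
w=viewer.camera_params("wrist");im=viewer.read_camera("wrist");cv2.imwrite("pics/w0.png",cv2.resize(im[:,:,::-1],(768,576),interpolation=cv2.INTER_CUBIC))
for t in ("left_mount","middle_mount","right_mount","catch_tip"):
    print(t,[(np.round(r['score'],2),r['rect'],np.argwhere(r['region']).mean(0)[::-1].round(1)) for r in regions_of("wrist",t)[:3]])
P=np.array([[-.07,.085,.093],[-.07,.04,.093],[-.07,-.005,.093],[-.07,-.075,.108],[-.12,.15,.085],[-.12,-.15,.085]])
print(proj(w,c2w([.5886,-.0123,.26],P)).round(1))
E
```

```text
left_mount []
middle_mount []
right_mount []
catch_tip []
[[-1595.5 -1404.7]
 [-1401.4 -1365.5]
 [-1218.8 -1329.7]
 [-1177.9 -1536.6]
 [-1389.4  -958.2]
 [ -489.6  -827. ]]
```

View pics/w0.png

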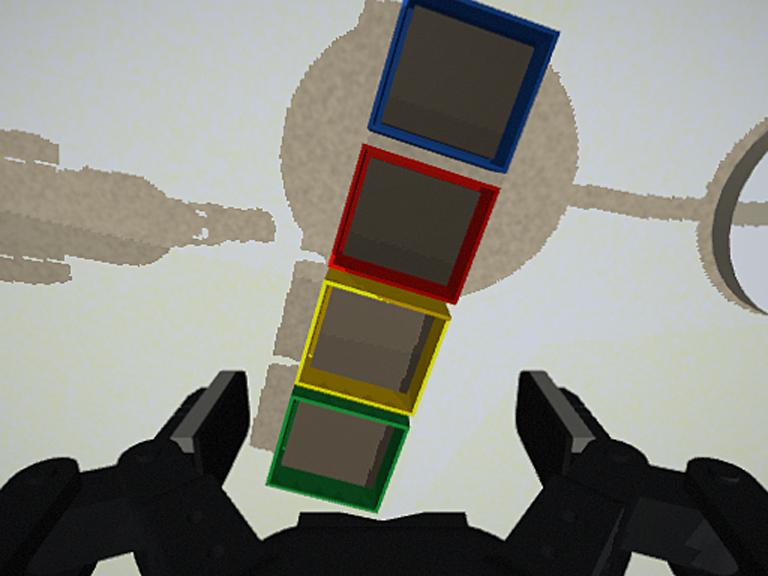

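Neither move ran, because the rows were refused. The wrist view shows only start-area bins with the fingers at the bottom, at (240,380) and (530,380). I'll send full rows.

move_arm([
  {"tx": 4,"ty": -4,"tz": 0,"rx": 0,"ry": 0,"rz": 0,"claw": 8.5},
  {"tx": 8,"ty": -8,"tz": 0,"rx": 0,"ry": 0,"rz": 0,"claw": 8.5},
  {"tx": 12,"ty": -12,"tz": 0,"rx": 0,"ry": 0,"rz": 0,"claw": 8.5},
  {"tx": 16,"ty": -16,"tz": 0,"rx": 0,"ry": 0,"rz": 0,"claw": 8.5},
  {"tx": 20,"ty": -20,"tz": 0,"rx": 0,"ry": 0,"rz": 0,"claw": 8.5},
  {"tx": 24,"ty": -24,"tz": 0,"rx": 0,"ry": 0,"rz": 0,"claw": 8.5},
  {"tx": 28,"ty": -28,"tz": 0,"rx": 0,"ry": 0,"rz": 0,"claw": 8.5},
  {"tx": 32,"ty": -32,"tz": 0,"rx": 0,"ry": 0,"rz": 0,"claw": 8.5},
  {"tx": 36,"ty": -36,"tz": 0,"rx": 0,"ry": 0,"rz": 0,"claw": 8.5},
  {"tx": 40,"ty": -40,"tz": 0,"rx": 0,"ry": 0,"rz": 0,"claw": 8.5},
  {"tx": 43,"ty": -43,"tz": 0,"rx": 0,"ry": 0,"rz": 0,"claw": 8.5},
  {"tx": 45,"ty": -45,"tz": 0,"rx": 0,"ry": 0,"rz": 0,"claw": 8.5},
])

```text
time_s: 2.15
tool_pos: [0.4599, -0.096, 0.2538]
orientation: [0.0, 0.993, 0.116, 0.001]
wrist_force: [0.8, -1.2, 0.3]
width: 0.0851
gripper_force: 0.0
```

move_arm([
  {"tx": 3,"ty": -2.5,"tz": 1.5,"rx": 0,"ry": 0,"rz": -0.03,"claw": 8.5},
  {"tx": 5,"ty": -4.5,"tz": 3,"rx": 0,"ry": 0,"rz": -0.03,"claw": 8.5},
  {"tx": 5,"ty": -4.5,"tz": 3,"rx": 0,"ry": 0,"rz": -0.03,"claw": 8.5},
  {"tx": 5,"ty": -4.5,"tz": 3,"rx": 0,"ry": 0,"rz": -0.03,"claw": 8.5},
  {"tx": 5,"ty": -4.5,"tz": 3,"rx": 0,"ry": 0,"rz": -0.03,"claw": 8.5},
])

```text
time_s: 2.65
tool_pos: [0.4973, -0.0435, 0.2239]
orientation: [0.0, 0.991, 0.13, 0.0]
wrist_force: [1.4, 0.3, 0.8]
width: 0.0851
gripper_force: 0.0
```

```bash
python3 - <<'E'
from h import *
w=viewer.camera_params("wrist");im=viewer.read_camera("wrist");np.save("w1.npy",im);cv2.imwrite("pics/w1.png",cv2.resize(im[:,:,::-1],(768,576),interpolation=cv2.INTER_CUBIC))
for t in ("left_mount","middle_mount","right_mount","catch_tip"):
    print(t,[(np.round(r['score'],2),r['rect'],np.argwhere(r['region']).mean(0)[::-1].round(1)) for r in regions_of("wrist",t)[:3]])
P=np.array([[-.07,.085,.096],[-.07,.04,.096],[-.07,-.005,.096],[-.07,-.075,.111],[-.12,.15,.085],[-.12,-.15,.085],[-.09,.085,.085]])
print(proj(w,c2w([.5886,-.0123,.26],P)).round(1)); o=status.get_obs();print(o['tool_pos'],o['orientation'],o['wrist_force'])
np.savez('w1.npz',**w)
E
```

```text
left_mount [(np.float64(0.68), [135.5, 136.5, 25.4, 45.9], array([148.4, 160.1]))]
middle_mount [(np.float64(0.67), [189.9, 142.6, 24.4, 38.3], array([201.3, 160.4])), (np.float64(0.52), [133.5, 138.3, 27.7, 46.6], array([148.2, 160.7]))]
right_mount [(np.float64(0.79), [244.4, 140.0, 24.3, 40.6], array([254.6, 160.8]))]
catch_tip [(np.float64(0.85), [316.8, 148.4, 42.9, 27.7], array([337.6, 162.1]))]
[[142.5 162.7]
 [197.2 162.7]
 [251.6 162.8]
 [341.3 166.5]
 [ 80.2 214.8]
 [411.9 214.7]
 [149.3 182.7]]
[ 0.49739709 -0.04353667  0.22395498] [2.37519970e-04 9.91546329e-01 1.29751822e-01 5.34425155e-04] [0.22465016 0.27455858 0.20107071]
```

View pics/w1.png

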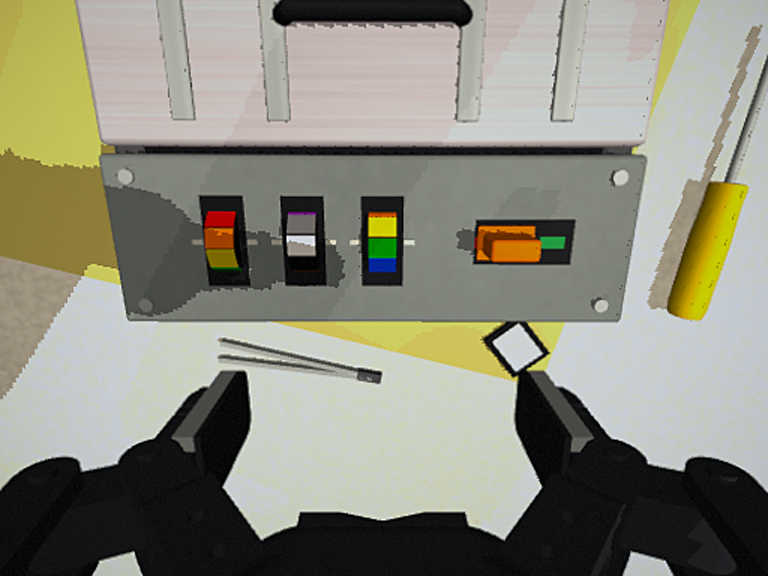

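The left wheel has orange up at (220,238) and the right has green up at (382,247). The middle is white at (301,245). The catch fin top is at (515,251), and deck corners are at (129,320), (622,319), (101,155) and (647,155). Next I'll refine the case pose and the wheel angles.

```bash
cat >> h.py <<'E'
def wheels(w,im,x):
    # fit wheel angles by comparing colours along crown arc
    G={0:(20,20,20),1:(110,60,25),2:(220,20,20),3:(235,110,20),4:(235,215,20),5:(20,150,30),6:(20,60,200),7:(130,50,180),8:(140,140,140),9:(230,230,230)}
    out=[]
    for y in (.085,.04,-.005):
        a=np.radians(np.arange(-50,51,2)); cols=[]
        for dy in (-.004,0,.004):
            P=np.c_[-.07+.02*np.sin(a),0*a+y+dy,.076+.02*np.cos(a)]
            uv=proj(w,c2w(x,P)).astype(np.float32)
            cols.append(cv2.remap(im,uv[:,0],uv[:,1],cv2.INTER_LINEAR).astype(float))
        c=np.median(cols,0)
        # boundaries: jumps in chromatic colour
        n=c/np.maximum(c.max(1,keepdims=True),40)
        d=np.abs(np.diff(n,axis=0)).sum(1)+np.abs(np.diff(c.max(1)))/200
        pk=[i for i in range(1,len(d)-1) if d[i]>=d[i-1] and d[i]>d[i+1] and d[i]>.25]
        out.append(([int(np.degrees(a[i])+1) for i in pk],[tuple(c[i].astype(int)) for i in (10,25,40)]))
    return out
E
python3 - <<'E'
from h import *
w=dict(np.load('w1.npz'));im=np.load('w1.npy')
p=viewer.camera_params("top")
P0=np.array([[-.07,.085,.093],[-.07,.04,.093],[-.07,-.005,.093],[-.07,-.075,.108]])
uv0=np.array([[245,223.2],[266.7,218.2],[287.9,211.9],[321,204]])
P=np.array([[-.12,.15,.085],[-.12,-.15,.085],[-.022,.15,.085],[-.022,-.15,.085],[-.07,-.075,.111],[-.07,.0625,.085],[-.07,.0175,.085]])
uv=np.array([[129,320],[622,319],[101,155],[647,155],[515.5,251],[264,242],[344,242]])/1.5-.2
x,r=fit([(w,uv,P)],[.5886,-.0123,.26]);print(x,r.tolist())
print(fit([(w,uv,P),(p,uv0,P0)],x)[0])
for q in wheels(w,im,x):print(q)
np.save('x.npy',x)
for P in ([-.085,.085,.12],[-.06,-.005,.12]): print(tool(c2w(x,P)[0]))
o=status.get_obs();print(R.from_quat(o['orientation'][[1,2,3,0]]).as_matrix().round(4))
E
```

```text
[ 0.58846488 -0.01478934  0.26202631] [[-2.5, 2.7], [0.3, 2.7], [-4.4, -0.6], [2.4, -1.1], [0.9, 0.1], [0.5, 0.1], [-0.6, 0.1]]
[ 0.58831902 -0.01443219  0.26235055]Traceback (most recent call last):
  File "<stdin>", line 10, in <module>
  File "h.py", line 35, in wheels
    d=np.abs(np.diff(n,axis=0)).sum(1)+np.abs(np.diff(c.max(1)))/200
      ~~~~~~~~~~~~~~~~~~~~~~~~~~~~~~~~^~~~~~~~~~~~~~~~~~~~~~~~~~~~~~
ValueError: operands could not be broadcast together with shapes (50,3) (51,2)
```

```bash
sed -i 's/cv2.INTER_LINEAR)/cv2.INTER_LINEAR)[:,0]/' h.py
python3 - <<'E'
from h import *
w=dict(np.load('w1.npz'));im=np.load('w1.npy')
x=np.array([.58846,-.01479,.26203]);np.save('x.npy',x)
for q in wheels(w,im,x):print(q)
for P in ([-.075,.085,.13],[-.07,.085,.13],[-.07,-.005,.13],[-.07,-.040,.13]): print(P,tool(c2w(x,P)[0]))
o=status.get_obs();print(R.from_quat(o['orientation'][[1,2,3,0]]).as_matrix().round(4))
E
```

```text
([-39, -3, 29], [(np.int64(123), np.int64(104), np.int64(0)), (np.int64(164), np.int64(65), np.int64(0)), (np.int64(110), np.int64(20), np.int64(0))])
([-19, 5, 17], [(np.int64(3), np.int64(3), np.int64(3)), (np.int64(149), np.int64(142), np.int64(130)), (np.int64(110), np.int64(105), np.int64(102))])
([-21, 13], [(np.int64(1), np.int64(37), np.int64(152)), (np.int64(0), np.int64(140), np.int64(0)), (np.int64(206), np.int64(204), np.int64(0))])
[-0.075, 0.085, 0.13] [ 2.0147513  -8.92700333  9.39207222]
[-0.07, 0.085, 0.13] [ 2.51475025 -8.92789977  9.39257076]
[-0.07, -0.005, 0.13] [2.53088081 0.07208409 9.39807424]
[-0.07, -0.04, 0.13] [2.53715381 3.57207781 9.40021448]
[[ 9.663e-01  2.573e-01  1.100e-03]
 [ 2.573e-01 -9.663e-01 -3.000e-04]
 [ 1.000e-03  6.000e-04 -1.000e+00]]
```

move_arm([
  {"tx": 1,"ty": -4,"tz": 2,"rx": 0,"ry": 0,"rz": 0,"claw": 0},
  {"tx": 2,"ty": -8.9,"tz": 4,"rx": 0,"ry": 0,"rz": 0,"claw": 0},
  {"tx": 2,"ty": -8.9,"tz": 7,"rx": 0,"ry": 0,"rz": 0,"claw": 0},
  {"tx": 2,"ty": -8.9,"tz": 9,"rx": 0,"ry": 0,"rz": 0,"claw": 0},
  {"tx": 2,"ty": -8.9,"tz": 9.4,"rx": 0,"ry": 0,"rz": 0,"claw": 0},
  {"tx": 2,"ty": -8.9,"tz": 9.4,"rx": 0,"ry": 0,"rz": 0,"claw": 0},
  {"tx": 2,"ty": -8.9,"tz": 9.4,"rx": 0,"ry": 0,"rz": 0,"claw": 0},
])

```text
time_s: 3.6
tool_pos: [0.4949, 0.048, 0.1307]
orientation: [0.0, 0.992, 0.13, 0.001]
wrist_force: [-0.2, -0.1, 0.8]
width: -0.0001
gripper_force: 0.0
```

```bash
python3 - <<'E'
from h import *
x=np.load('x.npy');o=status.get_obs();print(o['time_s'],o['width'],ctrl.tip_reach,o['tool_pos'],o['wrist_force'],tool(c2w(x,[-.075,.085,.096+ctrl.tip_reach])[0]))
w=viewer.camera_params("wrist");im=viewer.read_camera("wrist");cv2.imwrite("pics/w2.png",cv2.resize(im[:,:,::-1],(768,576),interpolation=cv2.INTER_CUBIC))
E
```

```text
3.6 -6.128955202052684e-05 0.022 [0.49487661 0.0479675  0.13072285] [-0.24844564 -0.13256011  0.77947897] [-0.08990505 -0.01512492  1.27205752]
```

View pics/w2.png

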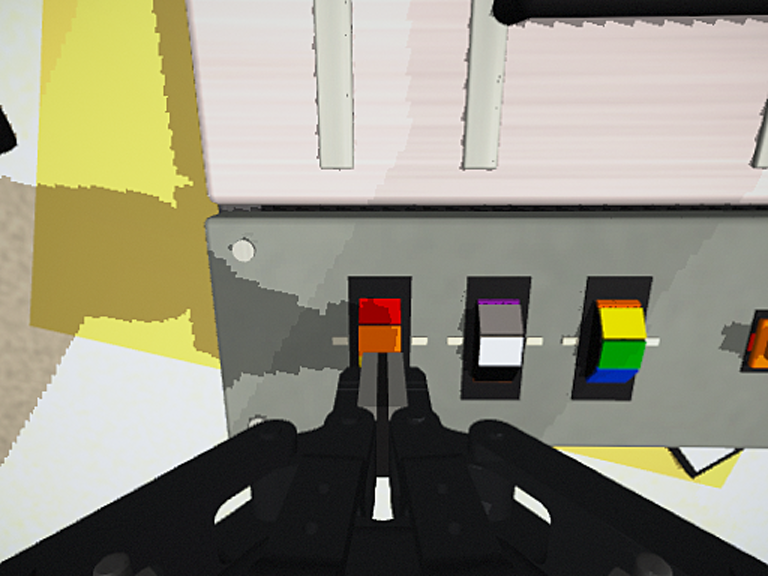

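The closed fingertips sit at (382,355), over the left wheel at (380,340), with the middle wheel clear. Descending now.

move_arm([
  {"tx": 0,"ty": 0,"tz": 0.6,"rx": 0,"ry": 0,"rz": 0,"claw": 0},
  {"tx": 0,"ty": 0,"tz": 1.0,"rx": 0,"ry": 0,"rz": 0,"claw": 0},
  {"tx": 0,"ty": 0,"tz": 1.2,"rx": 0,"ry": 0,"rz": 0,"claw": 0},
  {"tx": 0,"ty": 0,"tz": 1.3,"rx": 0,"ry": 0,"rz": 0,"claw": 0},
  {"tx": 0,"ty": 0,"tz": 1.3,"rx": 0,"ry": 0,"rz": 0,"claw": 0},
])

```text
time_s: 4.15
tool_pos: [0.4937, 0.0483, 0.1169]
orientation: [0.0, 0.991, 0.131, -0.0]
wrist_force: [-2.3, -1.1, 4.8]
width: 0.0
gripper_force: 2.5
```

move_arm([
  {"tx": 0,"ty": 0,"tz": 0.04,"rx": 0,"ry": 0,"rz": 0,"claw": 0},
  {"tx": 0,"ty": 0,"tz": 0.08,"rx": 0,"ry": 0,"rz": 0,"claw": 0},
  {"tx": 0,"ty": 0,"tz": 0.08,"rx": 0,"ry": 0,"rz": 0,"claw": 0},
])

```text
time_s: 4.45
tool_pos: [0.4938, 0.0484, 0.1165]
orientation: [0.0, 0.991, 0.131, -0.0]
wrist_force: [-3.1, -0.4, 7.0]
width: 0.0003
gripper_force: 3.4
```

move_arm([
  {"tx": 0,"ty": 0,"tz": 0.05,"rx": 0,"ry": 0,"rz": 0,"claw": 0},
  {"tx": 0.1,"ty": 0,"tz": 0.05,"rx": 0,"ry": 0,"rz": 0,"claw": 0},
  {"tx": 0.25,"ty": 0,"tz": 0.05,"rx": 0,"ry": 0,"rz": 0,"claw": 0},
  {"tx": 0.4,"ty": 0,"tz": 0.05,"rx": 0,"ry": 0,"rz": 0,"claw": 0},
])

```text
time_s: 4.85
tool_pos: [0.4974, 0.0494, 0.1162]
orientation: [0.0, 0.991, 0.131, -0.001]
wrist_force: [-3.7, -1.2, 8.9]
width: -0.0001
gripper_force: 4.2
```

move_arm([
  {"tx": 0.2,"ty": 0,"tz": 0,"rx": 0,"ry": 0,"rz": 0,"claw": 0},
  {"tx": 0.4,"ty": 0,"tz": 0,"rx": 0,"ry": 0,"rz": 0,"claw": 0},
  {"tx": 0.6,"ty": 0,"tz": 0,"rx": 0,"ry": 0,"rz": 0,"claw": 0},
  {"tx": 0.6,"ty": 0,"tz": 0,"rx": 0,"ry": 0,"rz": 0,"claw": 0},
])

```text
time_s: 5.25
tool_pos: [0.5035, 0.0509, 0.1163]
orientation: [0.0, 0.991, 0.131, -0.0]
wrist_force: [-2.8, -1.2, 7.8]
width: -0.0001
gripper_force: 4.0
```

move_arm([
  {"tx": 0,"ty": 0,"tz": -0.6,"rx": 0,"ry": 0,"rz": 0,"claw": 0},
  {"tx": -2.0,"ty": 0,"tz": -1.4,"rx": 0,"ry": 0,"rz": 0,"claw": 0},
  {"tx": -3.5,"ty": 0,"tz": -2,"rx": 0,"ry": 0,"rz": 0,"claw": 0},
  {"tx": -3.5,"ty": 0,"tz": -2,"rx": 0,"ry": 0,"rz": 0,"claw": 0},
  {"tx": -3.5,"ty": 0,"tz": -2,"rx": 0,"ry": 0,"rz": 0,"claw": 0},
])

```text
time_s: 5.75
tool_pos: [0.4698, 0.0421, 0.1351]
orientation: [0.0, 0.991, 0.13, 0.001]
wrist_force: [-0.2, 0.8, 0.1]
width: 0.0002
gripper_force: 0.0
```

```bash
cat > look.py <<'E'
from h import *
import sys
x=np.load('x.npy');w=viewer.camera_params("wrist");im=viewer.read_camera("wrist");cv2.imwrite(f"pics/{sys.argv[1]}.png",cv2.resize(im[:,:,::-1],(768,576),interpolation=cv2.INTER_CUBIC))
for q in wheels(w,im,x):print(q[0],[tuple(map(int,c)) for c in q[1]])
o=status.get_obs();print(o['time_s'],o['tool_pos'],o['wrist_force'])
for y in (.085,-.005): print(y,tool(c2w(x,[-.07,y,.096+.022])[0]).round(2))
E
python3 look.py w3
```

```text
[-47, -43, -11, 21] [(0, 99, 4), (237, 240, 0), (239, 111, 0)]
[-25, -19, 17] [(4, 5, 5), (236, 240, 244), (131, 125, 121)]
[-21, 13, 47] [(2, 41, 164), (0, 164, 7), (235, 229, 0)]
5.8 [0.47002021 0.04211982 0.13501877] [ 0.5054763  -1.30230617  0.2049486 ]
0.085 [2.96 0.06 1.7 ]
-0.005 [2.97 9.06 1.71]
```

View pics/w3.png

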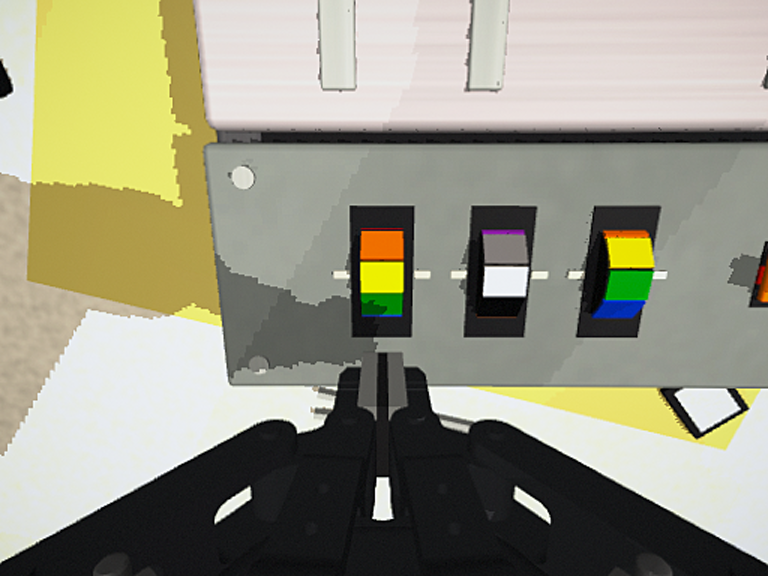

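The left wheel now has yellow up at (382,276) with green below it. The 10 mm stroke gave 28°, so there was no slip. About 31° remains, which is another 10.8 mm.

move_arm([
  {"tx": 2.4,"ty": 0.05,"tz": 0.6,"rx": 0,"ry": 0,"rz": 0,"claw": 0},
  {"tx": 2.4,"ty": 0.05,"tz": 1.3,"rx": 0,"ry": 0,"rz": 0,"claw": 0},
  {"tx": 2.4,"ty": 0.05,"tz": 1.7,"rx": 0,"ry": 0,"rz": 0,"claw": 0},
  {"tx": 2.4,"ty": 0.05,"tz": 1.85,"rx": 0,"ry": 0,"rz": 0,"claw": 0},
  {"tx": 2.4,"ty": 0.05,"tz": 1.9,"rx": 0,"ry": 0,"rz": 0,"claw": 0},
  {"tx": 2.4,"ty": 0.05,"tz": 1.95,"rx": 0,"ry": 0,"rz": 0,"claw": 0},
])

```text
time_s: 6.4
tool_pos: [0.493, 0.0479, 0.1165]
orientation: [-0.0, 0.991, 0.131, 0.0]
wrist_force: [-1.7, 0.9, 6.8]
width: -0.0
gripper_force: 3.6
```

move_arm([
  {"tx": 0.05,"ty": 0,"tz": 0.05,"rx": 0,"ry": 0,"rz": 0,"claw": 0},
  {"tx": 0.2,"ty": 0,"tz": 0.06,"rx": 0,"ry": 0,"rz": 0,"claw": 0},
  {"tx": 0.4,"ty": 0,"tz": 0.06,"rx": 0,"ry": 0,"rz": 0,"claw": 0},
  {"tx": 0.6,"ty": 0,"tz": 0.06,"rx": 0,"ry": 0,"rz": 0,"claw": 0},
  {"tx": 0.8,"ty": 0,"tz": 0.06,"rx": 0,"ry": 0,"rz": 0,"claw": 0},
  {"tx": 1.0,"ty": 0,"tz": 0.06,"rx": 0,"ry": 0,"rz": 0,"claw": 0},
  {"tx": 1.08,"ty": 0,"tz": 0.06,"rx": 0,"ry": 0,"rz": 0,"claw": 0},
  {"tx": 1.08,"ty": 0,"tz": 0.06,"rx": 0,"ry": 0,"rz": 0,"claw": 0},
])

```text
time_s: 7.2
tool_pos: [0.5025, 0.0504, 0.1161]
orientation: [0.0, 0.991, 0.131, -0.001]
wrist_force: [-3.6, -0.4, 8.4]
width: -0.0002
gripper_force: 4.6
```

move_arm([
  {"tx": 0,"ty": 0,"tz": -0.8,"rx": 0,"ry": 0,"rz": 0,"claw": 0},
  {"tx": -1.0,"ty": 1,"tz": -2.5,"rx": 0,"ry": 0,"rz": 0,"claw": 0},
  {"tx": -3.0,"ty": 5,"tz": -2.5,"rx": 0,"ry": 0,"rz": 0,"claw": 0},
  {"tx": -3.5,"ty": 9,"tz": -2.5,"rx": 0,"ry": 0,"rz": 0,"claw": 0},
  {"tx": -3.5,"ty": 9,"tz": -2.5,"rx": 0,"ry": 0,"rz": 0,"claw": 0},
  {"tx": -3.5,"ty": 9,"tz": -2.5,"rx": 0,"ry": 0,"rz": 0,"claw": 0},
])

```text
time_s: 7.8
tool_pos: [0.4921, -0.0459, 0.1397]
orientation: [-0.0, 0.992, 0.129, -0.0]
wrist_force: [-0.4, 0.9, 0.1]
width: 0.0
gripper_force: 0.0
```

```bash
python3 look.py w4
```

```text
[-23, -19, 15] [(5, 26, 97), (0, 95, 6), (191, 162, 0)]
[-17, -7, 17, 21] [(3, 2, 2), (237, 240, 243), (135, 129, 126)]
[-31, -21, 13] [(2, 46, 184), (0, 172, 0), (237, 235, 0)]
7.85 [ 0.49202005 -0.04513497  0.13953837] [ 0.16589879 -0.18541646 -0.44166164]
0.085 [ 3.09 -8.93  2.16]
-0.005 [3.1  0.07 2.15]
```

Left green is centred at about −2°. On to the right wheel, which needs −32° (about 11.2 mm toward −x).

move_arm([
  {"tx": 2,"ty": 0.05,"tz": 0.5,"rx": 0,"ry": 0,"rz": 0,"claw": 0},
  {"tx": 3.65,"ty": 0.05,"tz": 1.2,"rx": 0,"ry": 0,"rz": 0,"claw": 0},
  {"tx": 3.65,"ty": 0.05,"tz": 1.8,"rx": 0,"ry": 0,"rz": 0,"claw": 0},
  {"tx": 3.65,"ty": 0.05,"tz": 2.2,"rx": 0,"ry": 0,"rz": 0,"claw": 0},
  {"tx": 3.65,"ty": 0.05,"tz": 2.3,"rx": 0,"ry": 0,"rz": 0,"claw": 0},
  {"tx": 3.65,"ty": 0.05,"tz": 2.35,"rx": 0,"ry": 0,"rz": 0,"claw": 0},
  {"tx": 3.65,"ty": 0.05,"tz": 2.4,"rx": 0,"ry": 0,"rz": 0,"claw": 0},
])

```text
time_s: 8.55
tool_pos: [0.5274, -0.0353, 0.1167]
orientation: [-0.001, 0.991, 0.13, -0.0]
wrist_force: [-1.5, 2.6, 6.7]
width: -0.0001
gripper_force: 3.1
```

move_arm([
  {"tx": -0.05,"ty": 0,"tz": 0.04,"rx": 0,"ry": 0,"rz": 0,"claw": 0},
  {"tx": -0.2,"ty": 0,"tz": 0.05,"rx": 0,"ry": 0,"rz": 0,"claw": 0},
  {"tx": -0.4,"ty": 0,"tz": 0.05,"rx": 0,"ry": 0,"rz": 0,"claw": 0},
  {"tx": -0.6,"ty": 0,"tz": 0.05,"rx": 0,"ry": 0,"rz": 0,"claw": 0},
  {"tx": -0.8,"ty": 0,"tz": 0.05,"rx": 0,"ry": 0,"rz": 0,"claw": 0},
  {"tx": -1.0,"ty": 0,"tz": 0.05,"rx": 0,"ry": 0,"rz": 0,"claw": 0},
  {"tx": -1.12,"ty": 0,"tz": 0.05,"rx": 0,"ry": 0,"rz": 0,"claw": 0},
  {"tx": -1.12,"ty": 0,"tz": 0.05,"rx": 0,"ry": 0,"rz": 0,"claw": 0},
])

```text
time_s: 9.35
tool_pos: [0.5187, -0.0396, 0.1167]
orientation: [0.0, 0.991, 0.13, 0.002]
wrist_force: [3.1, 1.8, 5.2]
width: 0.0001
gripper_force: 2.9
```

move_arm([
  {"tx": 0,"ty": 0,"tz": -0.8,"rx": 0,"ry": 0,"rz": 0,"claw": 0},
  {"tx": -1.0,"ty": 0,"tz": -2.5,"rx": 0,"ry": 0,"rz": 0,"claw": 0},
  {"tx": -2.5,"ty": 0,"tz": -2.5,"rx": 0,"ry": 0,"rz": 0,"claw": 0},
  {"tx": -2.5,"ty": 0,"tz": -2.5,"rx": 0,"ry": 0,"rz": 0,"claw": 0},
  {"tx": -2.5,"ty": 0,"tz": -2.5,"rx": 0,"ry": 0,"rz": 0,"claw": 0},
])

```text
time_s: 9.85
tool_pos: [0.4917, -0.0458, 0.1394]
orientation: [-0.0, 0.991, 0.13, -0.001]
wrist_force: [0.9, 0.4, 0.6]
width: -0.0001
gripper_force: 0.0
```

```bash
python3 look.py w5; python3 - <<'E'
from h import *
print(tool(c2w(np.load('x.npy'),[-.07,-.043,.096+.022])[0]))
E
```

```text
[-19, 15] [(3, 25, 97), (0, 95, 6), (191, 162, 0)]
[-17, -7, 17] [(2, 3, 3), (236, 239, 243), (135, 129, 124)]
[-28, 5, 39] [(0, 91, 167), (0, 168, 0), (237, 240, 0)]
9.9 [ 0.49232647 -0.04577989  0.13960229] [-0.33294106  0.77381436 -0.39733633]
0.085 [ 3.09 -9.    2.16]
-0.005 [ 3.09 -0.    2.15]
[3.09395453 3.7971975  2.15140573]
```

View pics/w5.png

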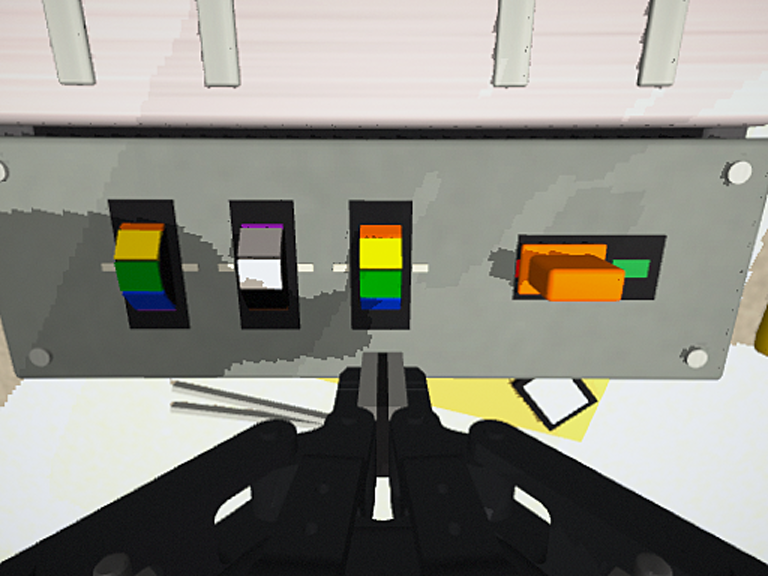

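The right wheel slipped: green is now 12° past centre at (380,283), and the yellow/green boundary is near the index. About 23° (8 mm) remains. I'll press a bit harder this time.

move_arm([
  {"tx": 2,"ty": 0,"tz": 0.5,"rx": 0,"ry": 0,"rz": 0,"claw": 0},
  {"tx": 3.5,"ty": 0,"tz": 1.2,"rx": 0,"ry": 0,"rz": 0,"claw": 0},
  {"tx": 3.5,"ty": 0,"tz": 1.8,"rx": 0,"ry": 0,"rz": 0,"claw": 0},
  {"tx": 3.5,"ty": 0,"tz": 2.2,"rx": 0,"ry": 0,"rz": 0,"claw": 0},
  {"tx": 3.5,"ty": 0,"tz": 2.35,"rx": 0,"ry": 0,"rz": 0,"claw": 0},
  {"tx": 3.5,"ty": 0,"tz": 2.45,"rx": 0,"ry": 0,"rz": 0,"claw": 0},
  {"tx": 3.5,"ty": 0,"tz": 2.52,"rx": 0,"ry": 0,"rz": 0,"claw": 0},
  {"tx": 3.5,"ty": 0,"tz": 2.52,"rx": 0,"ry": 0,"rz": 0,"claw": 0},
])

```text
time_s: 10.7
tool_pos: [0.5264, -0.0366, 0.1164]
orientation: [-0.0, 0.991, 0.13, -0.0]
wrist_force: [-3.1, 1.2, 7.8]
width: 0.0001
gripper_force: 3.7
```

move_arm([
  {"tx": 0,"ty": 0,"tz": 0.06,"rx": 0,"ry": 0,"rz": 0,"claw": 0},
  {"tx": -0.1,"ty": 0,"tz": 0.08,"rx": 0,"ry": 0,"rz": 0,"claw": 0},
  {"tx": -0.2,"ty": 0,"tz": 0.1,"rx": 0,"ry": 0,"rz": 0,"claw": 0},
  {"tx": -0.3,"ty": 0,"tz": 0.1,"rx": 0,"ry": 0,"rz": 0,"claw": 0},
])

```text
time_s: 11.1
tool_pos: [0.526, -0.0369, 0.1166]
orientation: [-0.0, 0.992, 0.13, 0.003]
wrist_force: [3.2, 3.9, 6.3]
width: 0.0002
gripper_force: 3.3
```

move_arm([
  {"tx": -0.05,"ty": 0,"tz": 0.06,"rx": 0,"ry": 0,"rz": 0,"claw": 0},
  {"tx": -0.15,"ty": 0,"tz": 0.08,"rx": 0,"ry": 0,"rz": 0,"claw": 0},
  {"tx": -0.3,"ty": 0,"tz": 0.08,"rx": 0,"ry": 0,"rz": 0,"claw": 0},
])

```text
time_s: 11.4
tool_pos: [0.5242, -0.0376, 0.1164]
orientation: [-0.0, 0.992, 0.13, 0.004]
wrist_force: [2.9, 4.8, 8.2]
width: -0.0002
gripper_force: 3.8
```

move_arm([
  {"tx": -0.05,"ty": -0.1,"tz": 0.02,"rx": 0,"ry": 0,"rz": 0,"claw": 0},
  {"tx": -0.2,"ty": -0.18,"tz": 0.03,"rx": 0,"ry": 0,"rz": 0,"claw": 0},
  {"tx": -0.35,"ty": -0.2,"tz": 0.03,"rx": 0,"ry": 0,"rz": 0,"claw": 0},
])

```text
time_s: 11.7
tool_pos: [0.5212, -0.038, 0.1165]
orientation: [0.001, 0.991, 0.13, 0.005]
wrist_force: [3.2, 0.3, 6.7]
width: 0.0003
gripper_force: 3.4
```

move_arm([
  {"tx": -0.05,"ty": 0,"tz": 0.06,"rx": 0,"ry": 0,"rz": 0,"claw": 0},
  {"tx": -0.2,"ty": 0,"tz": 0.07,"rx": 0,"ry": 0,"rz": 0,"claw": 0},
  {"tx": -0.35,"ty": 0,"tz": 0.07,"rx": 0,"ry": 0,"rz": 0,"claw": 0},
])

```text
time_s: 12.0
tool_pos: [0.5182, -0.0388, 0.1162]
orientation: [0.001, 0.991, 0.13, 0.005]
wrist_force: [3.6, 0.3, 7.6]
width: -0.0002
gripper_force: 4.2
```

move_arm([
  {"tx": 0,"ty": 0,"tz": -1.0,"rx": 0,"ry": 0,"rz": 0,"claw": 0},
  {"tx": -1.0,"ty": 0,"tz": -2.7,"rx": 0,"ry": 0,"rz": 0,"claw": 0},
  {"tx": -2.5,"ty": 0,"tz": -2.7,"rx": 0,"ry": 0,"rz": 0,"claw": 0},
  {"tx": -2.5,"ty": 0,"tz": -2.7,"rx": 0,"ry": 0,"rz": 0,"claw": 0},
  {"tx": -2.5,"ty": 0,"tz": -2.7,"rx": 0,"ry": 0,"rz": 0,"claw": 0},
])

```text
time_s: 12.5
tool_pos: [0.4889, -0.0446, 0.139]
orientation: [-0.0, 0.991, 0.13, -0.001]
wrist_force: [-0.0, -0.5, 0.1]
width: 0.0
gripper_force: 0.0
```

```bash
python3 look.py w6; python3 - <<'E'
from h import *
print(tool(c2w(np.load('x.npy'),[-.07,-.042,.096+.022])[0]))
E
```

```text
[-19, 15] [(5, 26, 97), (0, 96, 6), (191, 162, 0)]
[-19, 17, 21] [(5, 5, 6), (236, 240, 243), (135, 128, 125)]
[-17, 17] [(0, 140, 1), (237, 240, 0), (239, 118, 0)]
12.55 [ 0.48930764 -0.04457636  0.13899112] [ 0.251339   -0.71541638 -0.75434053]
0.085 [ 3.35 -8.81  2.1 ]
-0.005 [3.35 0.19 2.1 ]
[3.35219109 3.89070683 2.09449087]
```

All three wheels are centred: left −2°, middle −1°, right 0°. Now the catch: I'll lower the closed fingers between the right wheel and the fin, then push right.

move_arm([
  {"tx": 1.5,"ty": 2,"tz": -0.5,"rx": 0,"ry": 0,"rz": 0,"claw": 0},
  {"tx": 3.35,"ty": 3.8,"tz": 0,"rx": 0,"ry": 0,"rz": 0,"claw": 0},
  {"tx": 3.35,"ty": 3.8,"tz": 0.5,"rx": 0,"ry": 0,"rz": 0,"claw": 0},
  {"tx": 3.35,"ty": 3.8,"tz": 1.4,"rx": 0,"ry": 0,"rz": 0,"claw": 0},
  {"tx": 3.35,"ty": 3.8,"tz": 2.1,"rx": 0,"ry": 0,"rz": 0,"claw": 0},
  {"tx": 3.35,"ty": 3.8,"tz": 2.2,"rx": 0,"ry": 0,"rz": 0,"claw": 0},
  {"tx": 3.35,"ty": 3.8,"tz": 2.2,"rx": 0,"ry": 0,"rz": 0,"claw": 0},
])

```text
time_s: 13.25
tool_pos: [0.5308, -0.0721, 0.1165]
orientation: [-0.0, 0.991, 0.131, -0.001]
wrist_force: [0.3, 0.7, 1.0]
width: -0.0002
gripper_force: 0.0
```

move_arm([
  {"tx": 0,"ty": 0.4,"tz": 0,"rx": 0,"ry": 0,"rz": 0,"claw": 0},
  {"tx": 0,"ty": 0.8,"tz": 0,"rx": 0,"ry": 0,"rz": 0,"claw": 0},
  {"tx": 0,"ty": 1.2,"tz": 0,"rx": 0,"ry": 0,"rz": 0,"claw": 0},
  {"tx": 0,"ty": 1.6,"tz": 0,"rx": 0,"ry": 0,"rz": 0,"claw": 0},
  {"tx": 0,"ty": 2.0,"tz": 0,"rx": 0,"ry": 0,"rz": 0,"claw": 0},
  {"tx": 0,"ty": 2.0,"tz": 0,"rx": 0,"ry": 0,"rz": 0,"claw": 0},
])

```text
time_s: 13.85
tool_pos: [0.5374, -0.0927, 0.1177]
orientation: [0.0, 0.991, 0.13, 0.0]
wrist_force: [-1.2, 2.2, 2.4]
width: 0.0002
gripper_force: 1.2
```

move_arm([
  {"tx": 0,"ty": 0.3,"tz": 0,"rx": 0,"ry": 0,"rz": 0,"claw": 0},
  {"tx": 0,"ty": 0.6,"tz": 0,"rx": 0,"ry": 0,"rz": 0,"claw": 0},
  {"tx": 0,"ty": 0.9,"tz": 0,"rx": 0,"ry": 0,"rz": 0,"claw": 0},
  {"tx": 0,"ty": 1.2,"tz": 0,"rx": 0,"ry": 0,"rz": 0,"claw": 0},
])

```text
time_s: 14.25
tool_pos: [0.5395, -0.1007, 0.1176]
orientation: [-0.004, 0.992, 0.129, -0.001]
wrist_force: [-4.0, 18.2, 10.5]
width: -0.0002
gripper_force: 9.3
```

The force jumped to 18 N, so the catch is at its end stop. Backing off, lifting and checking.

move_arm([
  {"tx": 0,"ty": -0.2,"tz": 0,"rx": 0,"ry": 0,"rz": 0,"claw": 0},
  {"tx": 0,"ty": -1.2,"tz": 0,"rx": 0,"ry": 0,"rz": 0,"claw": 0},
  {"tx": 0,"ty": -1.5,"tz": 0,"rx": 0,"ry": 0,"rz": 0,"claw": 0},
  {"tx": 0,"ty": -1.5,"tz": -2,"rx": 0,"ry": 0,"rz": 0,"claw": 0},
  {"tx": -2,"ty": -1.5,"tz": -5,"rx": 0,"ry": 0,"rz": 0,"claw": 0},
  {"tx": -4,"ty": -1.5,"tz": -8,"rx": 0,"ry": 0,"rz": 0,"claw": 0},
  {"tx": -4,"ty": -1.5,"tz": -8,"rx": 0,"ry": 0,"rz": 0,"claw": 0},
  {"tx": -4,"ty": -1.5,"tz": -8,"rx": 0,"ry": 0,"rz": 0,"claw": 0},
])

```text
time_s: 15.05
tool_pos: [0.4982, -0.1002, 0.1982]
orientation: [0.001, 0.991, 0.13, 0.001]
wrist_force: [-0.1, 0.4, 0.7]
width: 0.0001
gripper_force: 0.0
```

```bash
python3 look.py w7
```

```text
[-19, 15] [(1, 22, 86), (0, 86, 4), (170, 145, 0)]
[-17, 17] [(2, 2, 3), (165, 156, 146), (119, 114, 111)]
[-19, 17] [(0, 127, 0), (224, 228, 0), (226, 107, 0)]
15.1 [ 0.49767548 -0.09978773  0.19695671] [-0.24027826  0.22291938 -0.31451976]
0.085 [  3.96 -14.37   7.89]
-0.005 [ 3.97 -5.37  7.89]
```

View pics/w7.png

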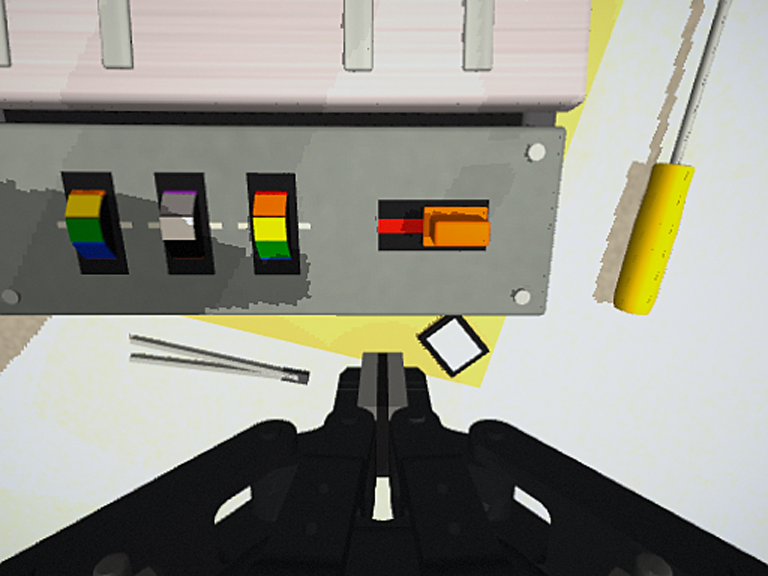

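The catch is at the right end of its slot (490,228) with red exposed and green covered. Green, white and yellow are up at the index bars, the lid has popped, and the loose items in view are undisturbed.

```bash
python3 -c "
from cell import job;print(job.job_done())"
```

```text
the job is handed in; nothing more can be done
None
```

I handed the job in: the wheels read green, white and yellow to within about 2° of straight up, the catch is at its open end, and the lid has popped. The gripper was clear of everything; the hand-in gave no verdict.

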